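# Clamp a magnifier lamp's tube to the repair bench with a U-bolt

## Task

Clamp the magnifier lamp's tube to its base: take the larger U-bolt out of its holder, pass both its legs around the tube and through the two holes of the drilled plate below (find the holes by feel, without forcing), and press it gently down until it has pushed the tube fully home in its cradles. Then let go, leave the U-bolt sitting there upright, and do not disturb the smaller U-bolt, the mouse, the screwdriver or the jar.

Things in the scene. Friction and masses are not known exactly. Their poses are not given: they have to be found in the camera images.
- ubolt: Larger of two bare steel U-bolts, 0.13-0.21 kg, standing legs down in its holder. 8 mm round bar; straight legs at x = -24 and +24 mm (48 mm apart) joined on top by a half-round bend. Origin midway between the leg tips, z up to the bend. Underside of bend at z = 63 mm, its top at 71 mm. Tips nearly flat, edges bevelled 0.7 mm. The same if turned half a turn about z.
- tab (a point): Point on the U-bolt at z = 90 mm of its frame: middle of the upright flat finger tab on top of the bend, by which to grip it. The tab is 30 mm wide (U-bolt's x), 10 mm thick (its y), free from z = 71 to 107 mm.
- rest: Fixed black plastic holder of the larger U-bolt, 92 (x) x 45 (y) x 40 mm high; origin at the centre of its underside. Two holes 11 mm wide, 30 mm deep, at x = -24 and +24 mm; the leg tips start 10 mm above the bench, the U-bolt's axes along the holder's. Pull straight up more than 30 mm to clear it.
- base: Fixed grey clamp base, 110 (x) x 180 (y) x 80 mm high; origin at the centre of its underside, on the bench, z up. The lamp's steel tube, 34 mm thick, lies along its y axis over x = 0 in two cradles at y = -80 and +80 mm; round lamp head at the -y end. More than about 40 N of force on base, plate or tube is too much. When all is home the leg tips are 25 mm above this origin.
- plate_mid (a point): Point on the base at x = y = 0, z = 50 mm: level of the top face of the drilled aluminium plate under the tube (84 x 104 x 8 mm, free room below). Its two 11.5 mm holes are at x = -24 and +24 mm, both at one y anywhere from -20 to +20 mm, set anew each time and not measured: feel for them. With the tips on the plate the U-bolt's bend is still clear of the tube. The plate stays put.
- tube (a joint): How far the tube is pushed down into its rubber-lined cradles, in m: starts 0 to 0.003, fully home against a hard stop at 0.008. It slides straight down stiffly (some 8 to 11 N) and stays where left. The top of the tube is 96 mm above the base's origin at 0, and 88 mm at 0.008.
- spare: Bystander: a smaller steel U-bolt of the same make (legs 34 mm apart, 100 mm tall), too narrow for the tube, standing in its own black holder like the other. Origin midway between the leg tips. Leave it alone.
- mouse: Bystander: black computer mouse, 105 x 60 x 32 mm; origin at the centre of its underside.
- driver: Bystander: screwdriver lying on the bench; origin under its middle.
- jar: Bystander: small clear jar with a white cap, 48 mm wide, 50 mm high; origin at the centre of its underside.
There are look-alikes about, which are no part of the job. Leave any yellow look-alike of the rest alone.

How it is judged (in metres and radians):
On the way, in this order (a step that is already met when the one before it is completed fails the run):
1. the larger U-bolt is lifted clear of its holder (z of ubolt in the frame of rest above 0.05 m), for 0.1 s.
2. both legs have gone down either side of the tube and through the plate's holes (tips below the plate's underside) (x of ubolt in the frame of base between -0.008 and 0.008 m and y of ubolt in the frame of base between -0.024 and 0.024 m and z of ubolt in the frame of base below 0.04 m), for 0.1 s.
At the end, for the whole second after the job is handed in: The larger U-bolt sits over the tube with both legs through the plate's holes: leg tips less than 27.5 mm above the base's origin, within 8 mm (x) and 24 mm (y) of it, upright within 0.12 rad and at rest; the tube is home, pushed down more than 6.5 mm (x of ubolt in the frame of base between -0.008 and 0.008 m and y of ubolt in the frame of base between -0.024 and 0.024 m and z of ubolt in the frame of base below 0.0275 m and value of joint tube above 0.0065 m and angle between the z axis of ubolt and the z axis of base, either way round below 0.12 rad and linear speed of ubolt below 0.02 m/s); the robot touches nothing.
It fails at once if the U-bolt is forced: more than 40 N between it and the base, plate or tube (contact force between ubolt and base above 40 N).
It fails at once if the gripper presses on the base, plate or tube with more than 40 N (contact force between the arm and base above 40 N).
It fails at once if the smaller U-bolt is moved more than 15 mm (distance of spare from where it was at the start of the episode above 0.015 m).
It fails at once if the mouse, screwdriver or jar is moved more than 20 mm (distance of any of mouse, driver, jar from where it was at the start of the episode above 0.02 m).
It also fails if it takes over 72 s, if anything falls off the work surface, if the arm or the gripper's body presses on something with over 40 N, if the wrist force passes 120 N, or if a joint passes its speed limit or range.

## Robot

A 6-joint arm with a two-finger parallel gripper is mounted at the origin on the work surface. World frame = base frame: x ahead of the robot, y to its left, z up, the work surface at z = 0. Lengths are in mm, angles in rad, forces in N, time in s.
With the tool pointing down it reaches from about 350 to 975 mm from the base axis. Payload 7.1 kg.
Tool frame: the origin (TCP) lies on the mounting face of the last link; the fingertips stand 182 mm ahead of it and the grasp point (between the pads) lies 163 mm ahead of it (ctrl.tip_reach is the distance from the TCP to the fingertips, in mm); z points along the fingers, y is the direction in which the jaws open and shut (so a half turn about z gives the same grasp; the last joint's range is limited). The gripper opens to 88 mm and grips with 3 to 60 N. Pads are 20 mm wide; open, the fingers measure 115 mm over their backs; the gripper's body (75 mm by 178 mm) begins 61 mm behind the grasp point.
Start: joints at [1.258, 0.423, 1.63, -0, 1.089, -0.019], TCP at [180.963, 598.213, 404.675] pointing down, gripper open.
Joint ranges: [-3, 3], [-0.9, 2.11], [0.09, 2.58], [-1.31, 4.45], [0.11, 2.69], [-2.54, 2.54]. Speed limits (rad/s): [2.39, 2.39, 3.01, 3.14, 3.14, 3.14].

## Interface

Orientations are given as a rotation vector (axis times angle).
In Python, from workcell import ctrl gives the robot as it stands.
- The arm moves only by the tool jog_arm, never from a script. Its argument "steps" is a list that holds one entry, the list of rows, each a list of 7 numbers: the shift along the tool's x, y, z in m, then the turn, a rotation vector about the tool's x, y, z in degrees, then the gripper's target within -1 to 1 (shut at 1, half-way at 0, fully open at -1). A call has 1 to 20 rows; each row shifts and turns the commanded pose from where the row before left it, along the tool's axes as they then stand; what a row does not reach is not made up. A row lasts 1/12 s, in which the tool goes at most 41.7 mm and 7.16 degrees, less where a joint would pass 70% of its speed; a pose out of reach is approached as far as the arm can. A call is refused whole if a number of a shift passes 0.0417 or a number of a turn 7.16, either way. A call with a gripper value outside its range is refused whole. The fingers move at their own pace and stop on an object; the grip force is fixed at half the most. Time passes only in rows, so rows that do not move let the fingers close. It gives the time, the measured TCP pose, the force and the opening at its end, in the units of the state.
- ctrl.get_obs(): the state, without advancing time (a new reading comes with each control period).
- ctrl.get_image(name): name is "scene" or "top" or "wrist"; returns the picture (420x560x3 uint8, red, green, blue); there is no depth.
- ctrl.camera_info(name): a dict with "fx", "fy", "cx", "cy" (pixels), "origin" and "attitude" of the camera in the world; the wrist camera has in their place "T_tool_cam" (4x4, takes a point from camera to tool coordinates, whose origin is the TCP and whose axes are the flange's). Camera axes: x right, y down, z forward; pixel columns grow to the right and rows downward; lengths in mm; the calibration is good to about 2 mm. A picture is of the moment at which its call begins: read the wrist's pose just before it. camera_info takes no time and is no camera call.
- ctrl.close_job(): hands the job in, once; it reports no verdict.
Trained networks look in the newest picture that a camera, given by its name, has taken for a name from the list of things; names that differ only in an ending like _2 or _b are one class to them, and where a whole thing is asked for, a point or a joint stands for the part that bears it (a point fixed in the world has none). Each returns a list of dicts, best first, with "p" (0 to 1); they miss things now and then, are a little off and sometimes report something else, mostly with a low value. They report only what shows in the picture. A call takes as long as a camera call. They do not tell look-alikes from the thing itself.
- ctrl.look_for(thing, camera): "bbox" ([left, top, right, bottom] in pixels, round what is visible of it).
- ctrl.trace(thing, camera): "pixels" (420x560 bool, what is visible of it) and "bbox" ([left, top, right, bottom] in pixels, round what is visible of it).
- ctrl.landmark_of(thing, camera): "uv" ([column, row] in pixels: a listed point, or the origin of a listed thing).
The state is a dict: "t": time; "qpos": joint angles; "qvel": joint speeds; "joint_torque": joint torques, N m; "ee_pos": TCP position; "orientation": TCP orientation; "ft_force": force on the tool from outside, world axes, zero at the start; "moment": the same for the moment, N m; "width": finger opening in mm.
Only numpy, scipy, OpenCV 4.12 (cv2) and the standard library are available. Lean on these libraries where they do the work, as an engineer would, in place of code of your own. Each camera call takes 0.05 s, during which the arm holds its last target.

## Working session

There is one attempt and no reset: what is moved stays moved. The work goes in short steps, Python scripts to look and compute and a tool call to move; the robot and the scene stay as the last step left them, time stands still between calls to the robot, and variables do not carry over. Pictures are saved under pics/ and viewed, and the job is handed in when it is done.

Besides the shell and the picture viewer there is one more tool, called after "Call:" by a JSON object that holds its "name" and its "arguments", one argument or row to a line. jog_arm: Moves the arm, as the interface text tells. Its arguments: {"type":"object","properties":{"steps":{"type":"array"}},"required":["steps"]}

```bash
mkdir -p pics; ls
cat > h.py <<'E'
from workcell import ctrl
import numpy as np, cv2
from scipy.spatial.transform import Rotation as R
def save(n,im): cv2.imwrite('pics/'+n+'.png',cv2.cvtColor(im,cv2.COLOR_RGB2BGR))
E
python3 - <<'E'
from h import *
for c in ['scene','top','wrist']:
    o=ctrl.get_obs()
    save(c+'0',ctrl.get_image(c)); print(c,ctrl.camera_info(c))
print(o)
E
```

```text
pics
scene {'fx': 443.56231586960763, 'fy': 443.56231586960763, 'cx': 279.47112262219963, 'cy': 213.58019125090235, 'origin': array([1060.37266412,  595.98535839,  520.14917784]), 'attitude': array([-0.95062475, -2.24894978,  1.2429544 ])}
top {'fx': 470.94542187899026, 'fy': 470.94542187899026, 'cx': 282.46237285700505, 'cy': 208.67172424577836, 'origin': array([ 396.13393017,  126.07408185, 1141.94961949]), 'attitude': array([-2.15601515,  2.13235921, -0.15187373])}
wrist {'fx': 370.7553049973582, 'fy': 370.7553049973582, 'cx': 276.1222208216743, 'cy': 212.55567211693554, 'T_tool_cam': array([[ 4.72268760e-04, -9.54318406e-01, -2.98791159e-01,
         8.33277838e+01],
       [ 9.99999410e-01,  7.42989118e-04, -7.92458885e-04,
         1.42017720e+00],
       [ 9.78256680e-04, -2.98790609e-01,  9.54318194e-01,
         2.01616811e+01],
       [ 0.00000000e+00,  0.00000000e+00,  0.00000000e+00,
         1.00000000e+00]])}
{'t': 0.1, 'qpos': array([ 1.25798694e+00,  4.23775296e-01,  1.63058303e+00, -8.50867389e-06,
        1.08863854e+00, -1.89820452e-02]), 'qvel': array([-0.00243378, -0.00120439, -0.00352729,  0.0002253 , -0.00077797,
        0.00090782]), 'joint_torque': array([ 7.42080829e-04, -5.45616925e+01, -2.74324071e+01,  6.44903909e-02,
        1.88863452e-02, -1.08538296e-05]), 'ee_pos': array([180.90101902, 597.99077297, 403.98447916]), 'orientation': array([-4.59845294e-01, -3.10752824e+00,  2.17724366e-03]), 'ft_force': array([ 0.02358873, -0.29690182,  0.06061166]), 'moment': array([-0.00150204,  0.03567847, -0.01300678]), 'width': 87.68070018697279}
```

View pics/scene0.png

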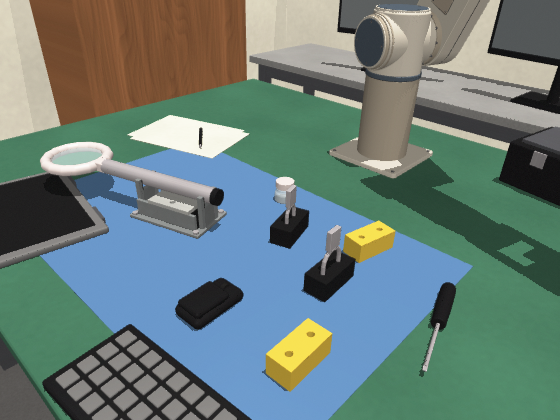

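View pics/top0.png

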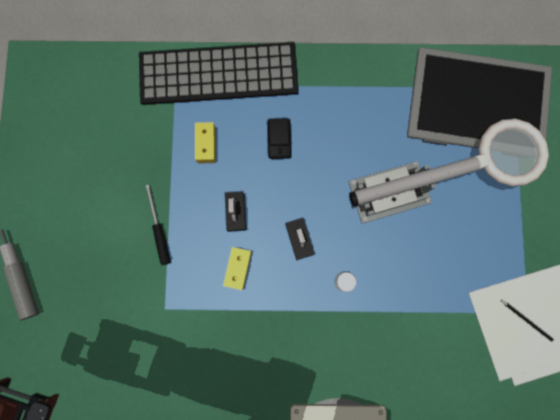

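View pics/wrist0.png

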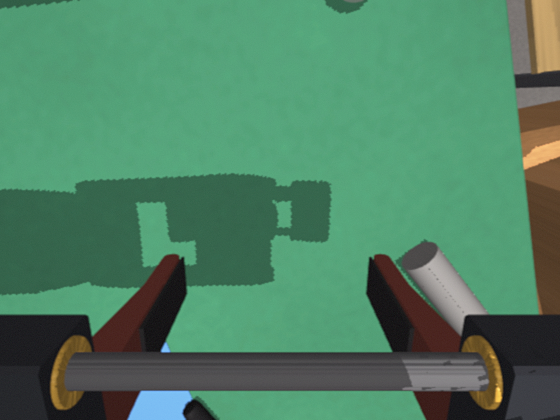

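Run:
```python
from h import *
for c in ['scene','top']:
  for th in ['ubolt','rest','base','spare']:
    print(c,th,[(np.round(d['bbox']).tolist(),round(d['p'],2)) for d in ctrl.look_for(th,c)])
  for th in ['tab','ubolt','rest','plate_mid','base']:
    print(c,th,[(np.round(d['uv'],1).tolist(),round(d['p'],2)) for d in ctrl.landmark_of(th,c)])
```

```text
scene ubolt [([41.0, 142.0, 226.0, 240.0], 0.62), ([321.0, 223.0, 337.0, 273.0], 0.6)]
scene rest [([304.0, 250.0, 353.0, 304.0], 0.9), ([267.0, 320.0, 333.0, 392.0], 0.87), ([343.0, 224.0, 393.0, 263.0], 0.62)]
scene base [([40.0, 144.0, 226.0, 236.0], 0.67), ([305.0, 249.0, 352.0, 301.0], 0.32)]
scene spare [([286.0, 183.0, 299.0, 221.0], 0.77), ([39.0, 140.0, 228.0, 239.0], 0.66)]
scene tab [([332.5, 236.1], 0.92), ([178.6, 196.9], 0.35), ([329.1, 282.1], 0.32)]
scene ubolt [([326.2, 278.3], 0.62), ([285.3, 197.4], 0.3)]
scene rest [([368.7, 251.3], 0.64), ([300.4, 361.8], 0.63), ([328.9, 283.5], 0.6), ([175.6, 196.1], 0.55), ([332.6, 239.3], 0.27)]
scene plate_mid [([180.1, 197.2], 0.78)]
scene base [([178.7, 216.6], 0.94)]
top ubolt [([229.0, 198.0, 236.0, 224.0], 0.55)]
top rest [([193.0, 122.0, 217.0, 166.0], 0.9), ([225.0, 192.0, 246.0, 231.0], 0.81), ([223.0, 248.0, 249.0, 290.0], 0.59)]
top base [([349.0, 120.0, 549.0, 224.0], 0.94)]
top spare []
top tab [([229.1, 208.8], 0.54)]
top ubolt [([238.7, 210.6], 0.51)]
top rest [([236.5, 270.6], 0.81), ([205.0, 145.8], 0.64), ([236.5, 210.5], 0.56)]
top plate_mid [([392.2, 187.4], 0.75)]
top base [([388.4, 194.9], 0.74)]
```

Candidates for the larger U-bolt in the scene view: the bolt in the black holder at (329,265), and the bolt in the black holder at (290,215), near the jar. The yellow blocks at (300,352) and (369,240) are empty look-alikes of the rest. I'll triangulate both bolts, compare their sizes and check with a close crop.

```bash
cat >> h.py <<'E'
def ray(c,uv,obs=None):
    I=ctrl.camera_info(c)
    d=np.array([(uv[0]-I['cx'])/I['fx'],(uv[1]-I['cy'])/I['fy'],1.])
    if c=='wrist':
        T=I['T_tool_cam'];Rt=R.from_rotvec(obs['orientation']).as_matrix()
        return Rt@T[:3,3]+obs['ee_pos'],Rt@T[:3,:3]@d
    Rm=R.from_rotvec(I['attitude']).as_matrix()
    return np.array(I['origin']),Rm@d
def tri(rays):
    A=np.zeros((3,3));b=np.zeros(3)
    for o,d in rays:
        d=d/np.linalg.norm(d);P=np.eye(3)-np.outer(d,d);A+=P;b+=P@o
    x=np.linalg.solve(A,b)
    return x,[np.linalg.norm(np.cross(x-o,d/np.linalg.norm(d))) for o,d in rays]
def atz(r,z): o,d=r; return o+d*(z-o[2])/d[2]
def proj(c,X,obs=None):
    I=ctrl.camera_info(c)
    if c=='wrist':
        T=I['T_tool_cam'];Rt=R.from_rotvec(obs['orientation']).as_matrix()
        Rm=Rt@T[:3,:3];o=Rt@T[:3,3]+obs['ee_pos']
    else: Rm=R.from_rotvec(I['attitude']).as_matrix();o=np.array(I['origin'])
    p=Rm.T@(np.asarray(X,float)-o); return np.array([I['cx']+I['fx']*p[0]/p[2],I['cy']+I['fy']*p[1]/p[2]])
E
python3 - <<'E'
from h import *
print('tab',tri([ray('scene',(332.7,237)),ray('top',(229.1,208.8))]))
print('plate',tri([ray('scene',(180.1,197.2)),ray('top',(392.2,187.4))]))
print('base',tri([ray('scene',(178.7,216.6)),ray('top',(388.4,194.9))]))
im=cv2.imread('pics/scene0.png')
cv2.imwrite('pics/c1.png',cv2.resize(im[170:310,260:400],None,fx=4,fy=4,interpolation=3))
im=cv2.imread('pics/top0.png')
cv2.imwrite('pics/c2.png',cv2.resize(im[180:280,210:330],None,fx=5,fy=5,interpolation=3))
cv2.imwrite('pics/c3.png',cv2.resize(im[150:235,335:455],None,fx=6,fy=6,interpolation=3))
E
```

```text
tab (array([549.01044385, 247.77922339,  98.81141613]), [np.float64(3.264377364844126), np.float64(3.2643773648440755)])
plate (array([ 605.90547212, -123.76162029,   49.15587933]), [np.float64(4.685843741871248), np.float64(4.685843741871262)])
base (array([ 602.79811171, -131.4579563 ,   -6.30059642]), [np.float64(1.8997433296249209), np.float64(1.8997433296249189)])
```

View pics/c1.png

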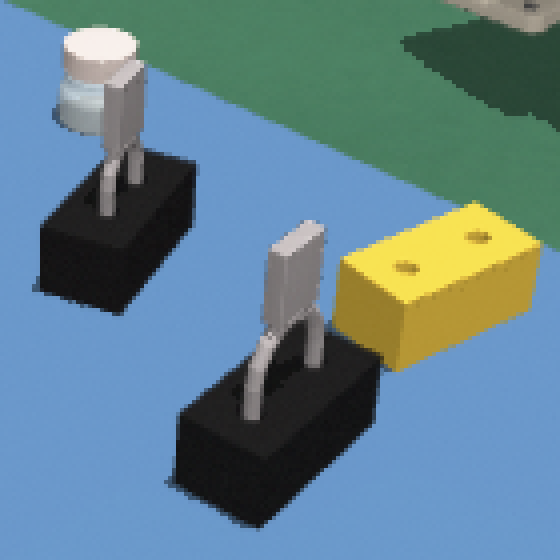

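View pics/c2.png

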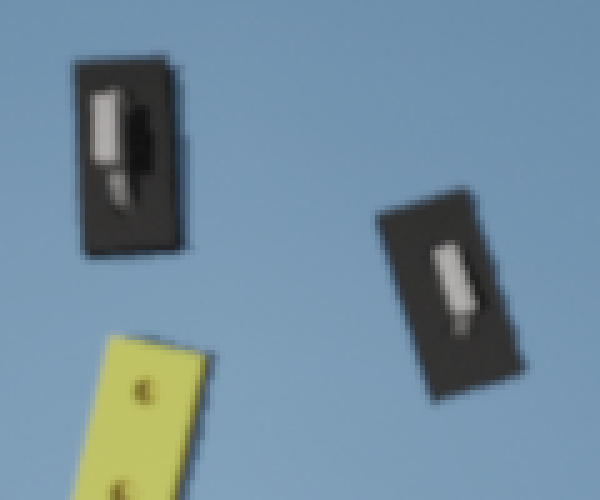

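View pics/c3.png

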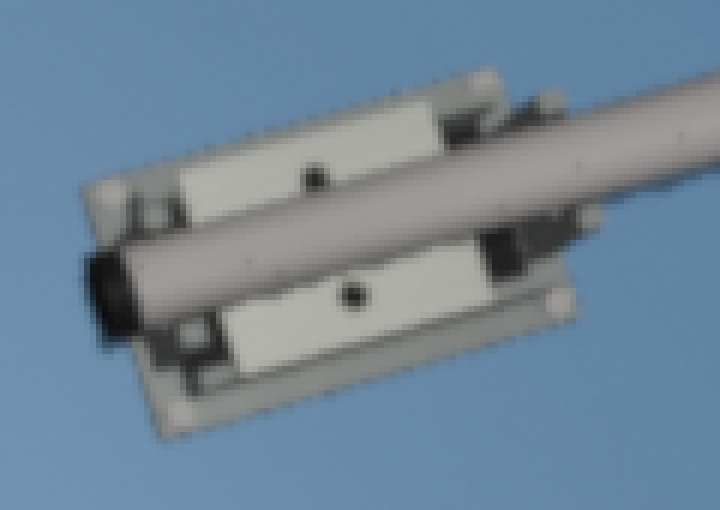

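The larger U-bolt is in the black holder at scene (329,270), top (235,211): it has the wider bend and a tab height of about 100 mm. The holder at (290,222) holds the narrow spare. The top view also shows the plate holes near (387,180) and (394,199).

```bash
cat >> h.py <<'E'
def down(yaw):  # tool z down, tool y (jaw axis) at angle yaw in world
    y=np.array([np.cos(yaw),np.sin(yaw),0]);z=np.array([0,0,-1.]);x=np.cross(y,z)
    return R.from_matrix(np.stack([x,y,z],1))
def delta(p,yaw,rot=None,obs=None):
    o=obs or ctrl.get_obs(); Rc=R.from_rotvec(o['orientation'])
    Rt=rot or down(yaw)
    print('shift tool mm',np.round(Rc.inv().apply(np.array(p)-o['ee_pos']),1),'turn deg',np.round((Rc.inv()*Rt).as_rotvec(degrees=True),2),'jaw yaw now',np.round(np.degrees(np.arctan2(Rc.as_matrix()[1,1],Rc.as_matrix()[0,1])),2))
E
python3 - <<'E'
from h import *
c=np.array([(75,60),(165,57),(183,247),(87,255)])/5+[210,180]
P=np.array([atz(ray('top',p),40) for p in c]); print(P.round(1),P.mean(0))
L=(P[0]+P[1]-P[2]-P[3])/2; W=(P[1]+P[2]-P[0]-P[3])/2
print(np.linalg.norm(L),np.linalg.norm(W),np.degrees(np.arctan2(L[1],L[0])),np.degrees(np.arctan2(W[1],W[0])))
h=np.array([(314,180),(353,296)])/6+[335,150]
Q=np.array([atz(ray('top',p),50) for p in h]); print(Q, Q.mean(0),np.linalg.norm(Q[0]-Q[1]),np.degrees(np.arctan2(*(Q[0]-Q[1])[1::-1])))
b=np.array([(85,185),(480,68),(580,315),(165,437)])/6+[335,150]
B=np.array([atz(ray('top',p),6) for p in b]); print(B,B.mean(0));L=(B[1]+B[2]-B[0]-B[3])/2;print(np.linalg.norm(L),np.degrees(np.arctan2(L[1],L[0])))
print(proj('top',B.mean(0)))
delta([0,0,0],0)
E
```

```text
[[595.9 268.3  40. ]
 [597.8 225.6  40. ]
 [507.2 215.   40. ]
 [502.9 260.   40. ]] [550.95716609 242.21806204  40.        ]
92.30396843498832 44.01359087210043 5.881660288908601 -85.97741290792762
[[ 627.00109108 -115.80045103   50.        ]
 [ 580.8511499  -130.08344024   50.        ]] [ 603.92612049 -122.94194563   50.        ] 48.30963518225308 17.19682318582519
[[ 633.21927805  -31.76116094    6.        ]
 [ 684.09654609 -194.87346605    6.        ]
 [ 581.45140495 -232.46859789    6.        ]
 [ 529.67923053  -63.12948643    6.        ]] [ 607.1116149  -130.55817783    6.        ]
173.96900040932846 -72.84113003521497
[389.63170806 191.71031761]
shift tool mm [  -0.  -625.   404.7] turn deg [ 0.   -0.   73.17] jaw yaw now 73.17
```

Run:
```python
from h import *
delta([550,246,410],np.radians(95.5))
```

```text
shift tool mm [-455.2 -230.2   -5.3] turn deg [  0.     0.   -22.33] jaw yaw now 73.17
```

Call:
{"name": "jog_arm", "arguments": {
  "steps": [
    [[-0.035, -0.0177, -0.0004, 0, 0, 0, -1], [-0.035, -0.0177, -0.0004, 0, 0, 0, -1], [-0.035, -0.0177, -0.0004, 0, 0, 0, -1], [-0.035, -0.0177, -0.0004, 0, 0, 0, -1], [-0.035, -0.0177, -0.0004, 0, 0, 0, -1], [-0.035, -0.0177, -0.0004, 0, 0, 0, -1], [-0.035, -0.0177, -0.0004, 0, 0, 0, -1], [-0.035, -0.0177, -0.0004, 0, 0, 0, -1], [-0.035, -0.0177, -0.0004, 0, 0, 0, -1], [-0.035, -0.0177, -0.0004, 0, 0, 0, -1], [-0.035, -0.0177, -0.0004, 0, 0, 0, -1], [-0.035, -0.0177, -0.0004, 0, 0, 0, -1], [-0.035, -0.0177, -0.0004, 0, 0, 0, -1], [0, 0, 0, 0, 0, -5.6, -1], [0, 0, 0, 0, 0, -5.6, -1], [0, 0, 0, 0, 0, -5.6, -1], [0, 0, 0, 0, 0, -5.6, -1], [0, 0, 0, 0, 0, 0, -1], [0, 0, 0, 0, 0, 0, -1]]
  ]
}}

```text
t: 2.63
ee_pos: [549.8, 246.2, 409.8]
orientation: [0.148, -3.138, 0.0]
ft_force: [0.3, 0.3, 0.6]
width: 87.7
```

Run:
```python
from h import *
o=ctrl.get_obs(); save('w1',ctrl.get_image('wrist'))
delta([550,246,410],np.radians(95.5),obs=o);print(o['ee_pos'],o['t'],o['qpos'],o['ft_force'])
for th in ['tab','ubolt']: print([(d['uv'],d['p']) for d in ctrl.landmark_of(th,'wrist')])
print([(d['bbox'],d['p']) for d in ctrl.trace('tab','wrist')])
import pickle;pickle.dump(o,open('o1.pkl','wb'))
```

```text
shift tool mm [-0.2 -0.2 -0.2] turn deg [-0.   -0.01 -0.1 ] jaw yaw now 95.4
[549.82500217 246.19095596 409.84702826] 2.6333 [ 4.01233854e-01  3.84456444e-01  1.67714948e+00  1.59337847e-05
  1.08009893e+00 -1.26377476e+00] [0.29304349 0.349065   0.63063706]
[([272.5, 206.6], 0.84)]
[([275.2, 177.7], 0.56)]
[([268.3, 158.5, 284.4, 230.2], 0.81)]
```

View pics/w1.png

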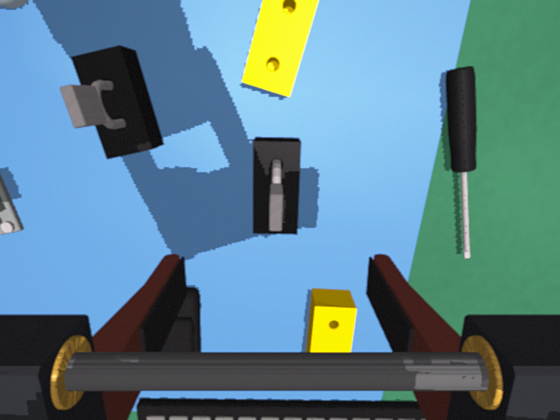

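The wrist view shows the bolt at (276,195), standing in the holder at (276,187) and aligned with the jaws. I'll zoom in to measure.

Run:
```python
import cv2
im=cv2.imread('pics/w1.png')
cv2.imwrite('pics/w1c.png',cv2.resize(im[130:242,235:320],None,fx=5,fy=5,interpolation=3))
```

```text
(no output)
```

View pics/w1c.png

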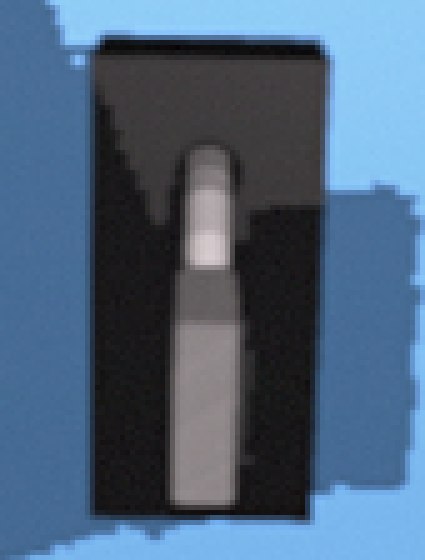

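Run:
```python
from h import *
import pickle;o=pickle.load(open('o1.pkl','rb'))
f=lambda p:np.array(p)/5+[235,130]
c=[f(p) for p in [(172,322),(240,322),(236,507),(168,507)]]
P=np.array([atz(ray('wrist',p,o),117) for p in c]);print(P.round(1),P.mean(0))
L=(P[0]+P[1]-P[2]-P[3])/2;print(np.linalg.norm(L),np.linalg.norm(P[0]-P[1]),np.degrees(np.arctan2(L[1],L[0])))
c=[f(p) for p in [(92,57),(326,57),(311,517),(92,517)]]
Q=np.array([atz(ray('wrist',p,o),40) for p in c]);print(Q.round(1),Q.mean(0))
L=(Q[0]+Q[1]-Q[2]-Q[3])/2;print(np.linalg.norm(L),np.linalg.norm(Q[0]-Q[1]),np.degrees(np.arctan2(L[1],L[0])))
W=Q[0]+Q[3]-Q[1]-Q[2];print(np.degrees(np.arctan2(W[1],W[0]))-90, np.degrees(np.arctan2(*(Q[1]-Q[2])[1::-1])), np.degrees(np.arctan2(*(Q[0]-Q[3])[1::-1])))
# height check: tab centre via wrist, scene, top
w=f((205,414.5))
t=np.array([106,128])/5+[210,180]
s=np.array([311,233])/4+[260,170]  # scene approx top-centre
print(tri([ray('wrist',w,o),ray('top',t)]),tri([ray('wrist',w,o),ray('scene',s)]),tri([ray('wrist',w,o),ray('top',t),ray('scene',s)]))
```

```text
[[538.3 241.4 117. ]
 [537.3 251.7 117. ]
 [567.1 254.  117. ]
 [568.1 243.4 117. ]] [552.72146249 247.64686149 117.        ]
29.904570942161026 10.322254470390492 -175.77218094465212
[[509.  222.4  40. ]
 [504.8 265.8  40. ]
 [596.  273.3  40. ]
 [600.2 229.4  40. ]] [552.50538927 247.72834214  40.        ]
91.48173426628404 43.63017123737655 -175.4892308245689
-174.56572235640948 -175.35535248623796 -175.62308747568522
(array([553.66264988, 246.33266125, 110.05000349]), [np.float64(1.8897726465336733), np.float64(1.8897726465335367)]) (array([550.44111704, 249.94392144, 119.1935451 ]), [np.float64(2.5777114103831873), np.float64(2.5777114103833068)]) (array([550.5401407 , 247.64599407, 118.16819536]), [np.float64(1.500571422080895), np.float64(4.028098363519412), np.float64(4.5140941044692555)])
```

Run:
```python
from h import *
delta([552.6,247.6,264],np.radians(94.4))
```

```text
shift tool mm [ -2.9   1.  145.9] turn deg [-0.    0.    1.09] jaw yaw now 95.49
```

Call:
{"name": "jog_arm", "arguments": {
  "steps": [
    [[-0.0029, 0.001, 0.0259, 0, 0, 1.1, -1], [0, 0, 0.03, 0, 0, 0, -1], [0, 0, 0.03, 0, 0, 0, -1], [0, 0, 0.03, 0, 0, 0, -1], [0, 0, 0.02, 0, 0, 0, -1], [0, 0, 0.01, 0, 0, 0, -1], [0, 0, 0, 0, 0, 0, -1], [0, 0, 0, 0, 0, 0, -1]]
  ]
}}

```text
t: 3.5
ee_pos: [552.9, 247.7, 264.2]
orientation: [0.122, -3.139, 0.0]
ft_force: [0.1, -0.0, 0.7]
width: 87.9
```

Run:
```python
from h import *
o=ctrl.get_obs(); save('w2',ctrl.get_image('wrist'))
delta([552.6,247.6,264],np.radians(94.4),obs=o);print(o['ft_force'],o['moment'])
```

```text
shift tool mm [ 0.3 -0.   0.2] turn deg [-0.   -0.    0.04] jaw yaw now 94.44
[ 0.11577225 -0.00263931  0.73244097] [ 0.04076999 -0.06734563 -0.07435231]
```

View pics/w2.png

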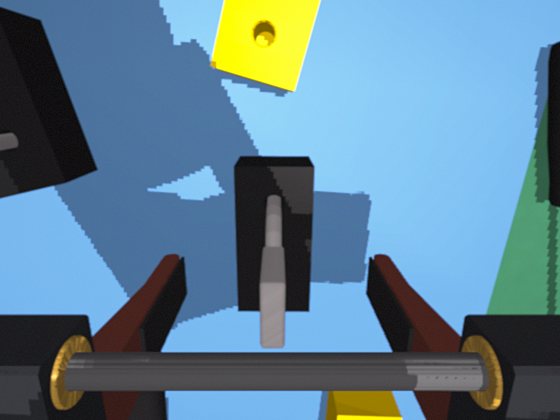

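Run:
```python
from h import *
o=ctrl.get_obs()
for z in (117,81):
  for dx in (-15,0,15):
    X=np.array([552.9+dx*np.cos(np.radians(4.4)),247.7+dx*np.sin(np.radians(4.4)),z]);print(z,dx,proj('wrist',X,o))
```

```text
117 -15 [271.86373401 280.45034207]
117 0 [271.94376308 314.54816868]
117 15 [272.01902736 346.61586777]
81 -15 [272.70493434 244.5530824 ]
81 0 [272.74886438 273.07274581]
81 15 [272.7906632  300.20880336]
```

Call:
{"name": "jog_arm", "arguments": {
  "steps": [
    [[0, 0, 0, 0, 0, 0, 0.9], [0, 0, 0, 0, 0, 0, 0.9], [0, 0, 0, 0, 0, 0, 0.9], [0, 0, 0, 0, 0, 0, 0.9], [0, 0, 0, 0, 0, 0, 0.9], [0, 0, 0, 0, 0, 0, 1], [0, 0, 0, 0, 0, 0, 1], [0, 0, 0, 0, 0, 0, 1], [0, 0, 0, 0, 0, 0, 1], [0, 0, 0, 0, 0, 0, 1]]
  ]
}}

```text
t: 4.38
ee_pos: [552.6, 247.5, 263.9]
orientation: [0.122, -3.139, 0.0]
ft_force: [0.2, -0.6, 0.3]
width: 24.7
```

Run:
```python
from h import *
o=ctrl.get_obs(); print(o['t'],o['ee_pos'],o['ft_force'],o['moment'],o['width']);save('w3',ctrl.get_image('wrist'))
```

```text
4.3833 [552.61214362 247.50113193 263.91232239] [ 0.19719587 -0.59491987  0.26502859] [-0.00455318  0.0489194   0.05529796] 24.691443022826416
```

View pics/w3.png

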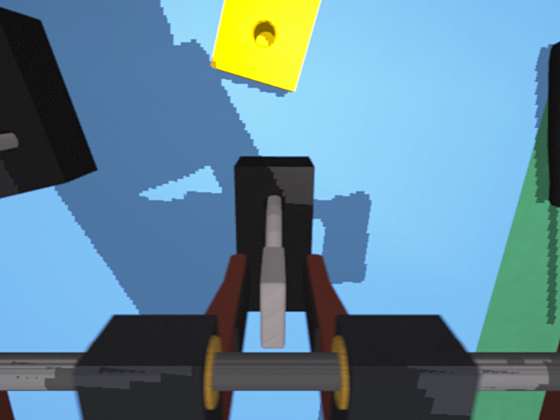

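Still closing, and nicely centred.

Call:
{"name": "jog_arm", "arguments": {
  "steps": [
    [[0, 0, 0, 0, 0, 0, 1], [0, 0, 0, 0, 0, 0, 1], [0, 0, 0, 0, 0, 0, 1], [0, 0, 0, 0, 0, 0, 1], [0, 0, 0, 0, 0, 0, 1], [0, 0, 0, 0, 0, 0, 1]]
  ]
}}

```text
t: 4.93
ee_pos: [552.6, 247.5, 263.9]
orientation: [0.122, -3.139, 0.0]
ft_force: [-0.9, 0.1, -0.7]
width: 9.5
```

Run:
```python
from h import *
o=ctrl.get_obs(); print(o['t'],o['ee_pos'],o['ft_force'],o['moment'],o['width'])
```

```text
4.9333 [552.59814891 247.47624382 263.90020802] [-0.89066112  0.0948747  -0.65899605] [ 0.00752812  0.0031585  -0.04927006] 9.547986073075636
```

Call:
{"name": "jog_arm", "arguments": {
  "steps": [
    [[0, 0, -0.008, 0, 0, 0, 1], [0, 0, -0.008, 0, 0, 0, 1], [0, 0, -0.008, 0, 0, 0, 1], [0, 0, -0.012, 0, 0, 0, 1], [0, 0, -0.02, 0, 0, 0, 1], [0, 0, -0.03, 0, 0, 0, 1], [0, 0, -0.03, 0, 0, 0, 1], [0, 0, -0.03, 0, 0, 0, 1], [0, 0, 0, 0, 0, 0, 1], [0, 0, 0, 0, 0, 0, 1], [0, 0, 0, 0, 0, 0, 1]]
  ]
}}

```text
t: 5.85
ee_pos: [552.1, 247.3, 410.0]
orientation: [0.122, -3.139, 0.0]
ft_force: [0.6, 0.2, -1.7]
width: 10.0
```

Run:
```python
from h import *
o=ctrl.get_obs(); print(o['t'],o['ee_pos'],o['ft_force'],o['moment'],o['width'])
save('w4',ctrl.get_image('wrist'))
delta([606.5-22,-129.5,440],np.radians(107.2),obs=o)
```

```text
5.85 [552.12487729 247.2887826  409.99577273] [ 0.61064449  0.17270417 -1.72575483] [-0.01973983 -0.00344131 -0.05520474] 9.95307375247843
shift tool mm [  -2.9 -378.2  -30. ] turn deg [-0.000e+00 -1.000e-02 -1.273e+01] jaw yaw now 94.47
```

View pics/w4.png

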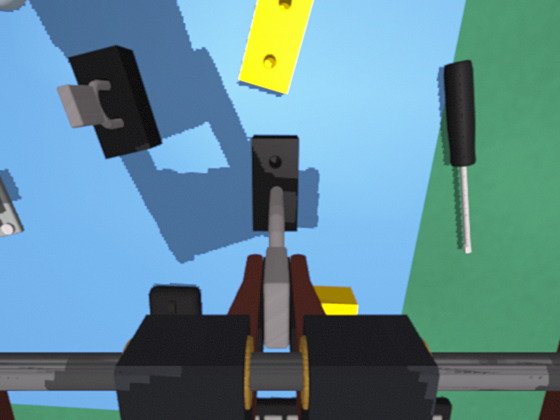

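The bolt is lifted and upright, with both holes of its holder empty at (275,160). Next, over to the base.

Call:
{"name": "jog_arm", "arguments": {
  "steps": [
    [[0, -0.0315, -0.0025, 0, 0, 0, 1], [0, -0.0315, -0.0025, 0, 0, 0, 1], [0, -0.0315, -0.0025, 0, 0, 0, 1], [0, -0.0315, -0.0025, 0, 0, 0, 1], [0, -0.0315, -0.0025, 0, 0, 0, 1], [0, -0.0315, -0.0025, 0, 0, 0, 1], [0, -0.0315, -0.0025, 0, 0, 0, 1], [0, -0.0315, -0.0025, 0, 0, 0, 1], [0, -0.0315, -0.0025, 0, 0, 0, 1], [0, -0.0315, -0.0025, 0, 0, 0, 1], [0, -0.0315, -0.0025, 0, 0, 0, 1], [-0.003, -0.0315, -0.0025, 0, 0, 0, 1], [0, 0, 0, 0, 0, -6.3, 1], [0, 0, 0, 0, 0, -6.3, 1], [0, 0, 0, 0, 0, 0, 1], [0, 0, 0, 0, 0, 0, 1], [0, 0, 0, 0, 0, 0, 1]]
  ]
}}

```text
t: 7.32
ee_pos: [584.9, -128.8, 438.9]
orientation: [0.462, -3.106, -0.001]
ft_force: [-0.5, 0.7, -1.3]
width: 9.8
```

Run:
```python
from h import *
import pickle
o=ctrl.get_obs(); print(o['t'],o['ee_pos'],o['ft_force'],o['moment'],o['width'])
im=ctrl.get_image('wrist');save('w5',im); save('w5c',cv2.resize(im[100:320,180:380],None,fx=2.7,fy=2.7,interpolation=3))
save('t5',ctrl.get_image('top'))
pickle.dump(o,open('o5.pkl','wb'));delta([606.5,-129.5,440],np.radians(107.2),obs=o)
```

```text
7.3167 [ 584.86558393 -128.78108965  438.94917591] [-0.46070679  0.67533374 -1.25080504] [ 0.06608839 -0.01655914  0.01726908] 9.848176135100069
shift tool mm [-20.5  -7.   -1.1] turn deg [ 0.06 -0.09 -0.29] jaw yaw now 106.91
```

View pics/w5.png

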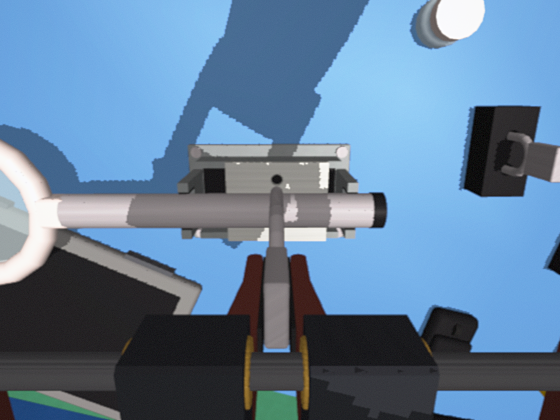

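View pics/w5c.png

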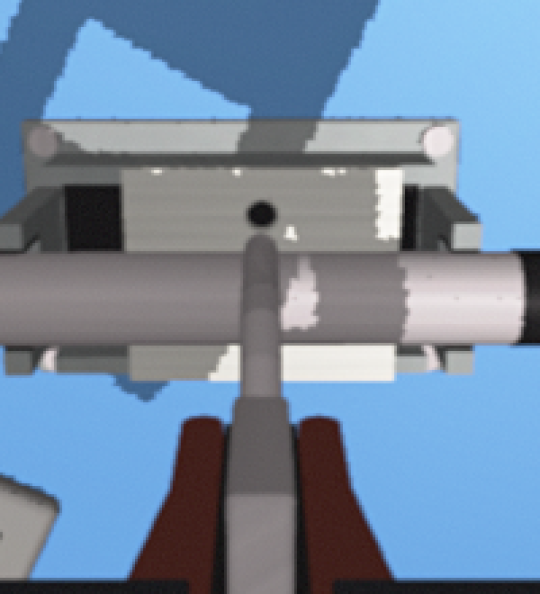

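Run:
```python
from h import *
import pickle;o=pickle.load(open('o5.pkl','rb'))
f=lambda p:np.array(p)/2.7+[180,100]
H=atz(ray('wrist',f((261,214)),o),50);print('near hole',H)
# tube edges near y of bolt: rows 252..343 at x=150 & 370 ; tube centre height ~78
for x in (130,200,370,450):
    print('tube',x,[atz(ray('wrist',f((x,r)),o),77).round(1) for r in (252,343)])
# tube end cap & base/plate
c=[(121,168),(403,168)]
A=[atz(ray('wrist',f(p),o),50) for p in c];print('plate near corners',np.round(A,1),np.linalg.norm(A[0]-A[1]))
y=A[1]-A[0];print('yaw',np.degrees(np.arctan2(y[1],y[0])))
c=[(22,120),(459,120)]
A=[atz(ray('wrist',f(p),o),6) for p in c];print('base corners',np.round(A,1),np.linalg.norm(A[0]-A[1]));y=A[1]-A[0];print('yaw',np.degrees(np.arctan2(y[1],y[0])))
# bolt plane column: leg near pixel
# top view near hole
print('topnear', atz(ray('top',np.array((353,296))/6+[335,150]),50))
# feature: far hole top, near hole tri
print(tri([ray('wrist',f((261,214)),o),ray('top',np.array((353,296))/6+[335,150])]))
for z in (438.9-163-90,): 
    for s in (24,-24):
        X=o['ee_pos']+R.from_rotvec(o['orientation']).apply([s,0,253]);print(X,proj('wrist',X,o), f((261,214)))
        X=o['ee_pos']+R.from_rotvec(o['orientation']).apply([s,0,163+90-40]);print(X,proj('wrist',X,o))
```

```text
near hole [ 581.17132122 -127.41515274   50.        ]
tube 130 [array([ 602.1, -169.3,   77. ]), array([ 635. , -160.6,   77. ])]
tube 200 [array([ 594.9, -145.7,   77. ]), array([ 627.6, -136.4,   77. ])]
tube 370 [array([577.5, -88.5,  77. ]), array([609.7, -77.5,  77. ])]
tube 450 [array([569.3, -61.5,  77. ]), array([601.2, -49.8,  77. ])]
plate near corners [[ 579.7 -182.1   50. ]
 [ 549.3  -82.2   50. ]] 104.42627289020317
yaw 106.93466012407666
base corners [[ 581.2 -229.4    6. ]
 [ 529.2  -58.6    6. ]] 178.56610588967928
yaw 106.93616878034389
topnear [ 580.8511499  -130.08344024   50.        ]
(array([ 579.34246975, -127.99129185,   58.91840912]), [np.float64(1.7262092666924503e-05), np.float64(1.726209252790299e-05)])
[ 561.42915152 -135.63749657  185.98925158] [273.82280315 191.33984071] [276.66666667 179.25925926]
[ 561.50417571 -135.65736512  225.98917628] [273.35250681 209.28131544]
[ 607.35296033 -121.67334562  185.9100527 ] [273.91948712 259.41319064] [276.66666667 179.25925926]
[ 607.42798452 -121.69321417  225.90997741] [273.497506   288.20682146]
```

Call:
{"name": "jog_arm", "arguments": {
  "steps": [
    [[-0.0104, 0, 0.02, 0, 0, 0, 1], [-0.0104, 0, 0.03, 0, 0, 0, 1], [0, 0, 0.025, 0, 0, 0, 1], [0, 0, 0.004, 0, 0, 0, 1], [0, 0, 0, 0, 0, 0, 1], [0, 0, 0, 0, 0, 0, 1], [0, 0, 0, 0, 0, 0, 1]]
  ]
}}

```text
t: 8.0
ee_pos: [605.4, -123.1, 362.8]
orientation: [-0.465, 3.104, -0.002]
ft_force: [-0.0, -0.5, -1.6]
width: 10.0
```

Run:
```python
from h import *
import pickle
o=ctrl.get_obs(); print(o['t'],o['ee_pos'],o['ft_force'],o['moment'],o['width'])
im=ctrl.get_image('wrist');save('w6',im); save('w6c',cv2.resize(im[80:280,180:380],None,fx=3,fy=3,interpolation=3))
im=ctrl.get_image('scene'); save('s6c',cv2.resize(im[60:260,100:300],None,fx=3,fy=3,interpolation=3))
pickle.dump(o,open('o6.pkl','wb'));delta([606.5,-129.5,440],np.radians(106.93),obs=o)
for s in (28,24,20): print(s,proj('wrist',o['ee_pos']+R.from_rotvec(o['orientation']).apply([s,0,254]),o))
```

```text
8.0 [ 605.44355522 -123.11276644  362.76634775] [-0.03912106 -0.53541432 -1.63049473] [ 0.03467749  0.01889272 -0.02800673] 9.994724818499318
shift tool mm [  0.7  -6.5 -77.2] turn deg [-0.08  0.13  0.12] jaw yaw now 107.05
28 [273.82262164 184.9422196 ]
24 [273.83110489 190.96183136]
20 [273.8395044  196.92202242]
```

View pics/w6c.png

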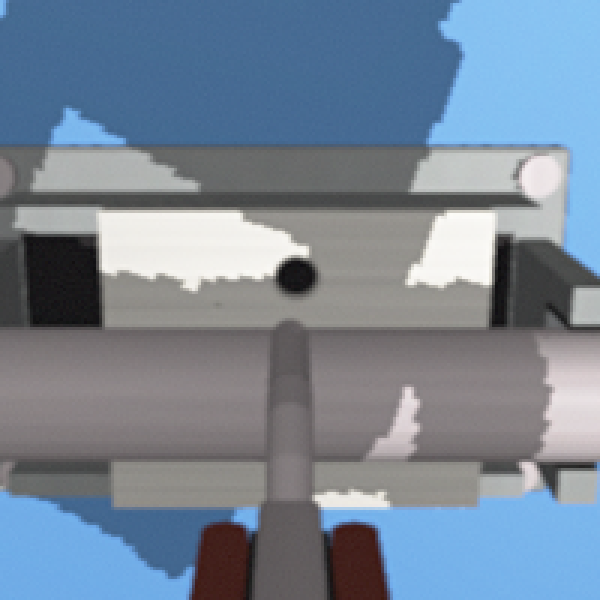

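View pics/s6c.png

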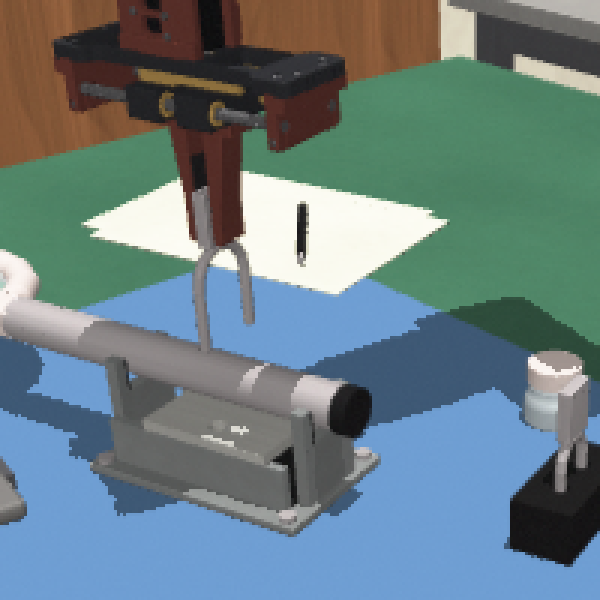

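Run:
```python
from h import *
import pickle;o=pickle.load(open('o6.pkl','rb'))
f=lambda p:np.array(p)/3+[180,80]
Rt=R.from_rotvec(o['orientation']);tl=lambda X:Rt.inv().apply(np.array(X)-o['ee_pos']).round(2)
H=atz(ray('wrist',f((297,276)),o),50);print('near hole',H,'in tool',tl(H))
T=atz(ray('wrist',f((290,321)),o),o['ee_pos'][2]-254);print('tip outer edge',T,tl(T))
for x in (100,200,450):
    print('tube',x,[tl(atz(ray('wrist',f((x,r)),o),78)) for r in (328,460)])
A=[tl(atz(ray('wrist',f(p),o),50)) for p in ((97,211),(495,211))];print(A)
# tube: exact silhouette in tool xz-plane: tangents
for x in (100,200,450):
  ds=[ray('wrist',f((x,r)),o) for r in (328,460)]
  q=[]
  for oo,d in ds:
    oo=Rt.inv().apply(oo-o['ee_pos']);d=Rt.inv().apply(d); q.append((oo[[0,2]],d[[0,2]]/np.linalg.norm(d[[0,2]])))
  b=(q[0][1]+q[1][1]);b/=np.linalg.norm(b);c=q[0][0]
  half=np.arccos(q[0][1]@q[1][1])/2; D=17/np.sin(half); print('tube centre tool x,z',c+b*D, 'world z',o['ee_pos'][2]-(c+b*D)[1])
```

```text
near hole [ 581.30733642 -127.01680894   50.        ] in tool [ 24.93   3.76 312.71]
tip outer edge [ 580.07574113 -129.32308465  108.76634775] [ 26.65   1.84 253.94]
tube 100 [array([ 17.51, -44.58, 284.79]), array([-16.94, -46.32, 284.87])]
tube 200 [array([ 17.53, -20.13, 284.75]), array([-16.91, -20.93, 284.83])]
tube 450 [array([ 17.59,  40.97, 284.67]), array([-16.84,  42.49, 284.75])]
[array([ 42.14, -48.66, 312.74]), array([ 42.22,  55.53, 312.6 ])]
tube centre tool x,z [ -2.33677583 294.34569356] world z 68.42065418760399
tube centre tool x,z [ -2.32459626 294.35775592] world z 68.40859183427648
tube centre tool x,z [ -2.29414834 294.38791518] world z 68.37843257293667
```

Call:
{"name": "jog_arm", "arguments": {
  "steps": [
    [[0.001, 0.0013, 0, 0, 0, 0, 1], [0, 0, 0.008, 0, 0, 0, 1], [0, 0, 0.008, 0, 0, 0, 1], [0, 0, 0.008, 0, 0, 0, 1], [0, 0, 0.006, 0, 0, 0, 1], [0, 0, 0, 0, 0, 0, 1], [0, 0, 0, 0, 0, 0, 1]]
  ]
}}

```text
t: 8.68
ee_pos: [603.4, -122.0, 330.1]
orientation: [0.466, -3.105, -0.001]
ft_force: [0.2, 0.1, -2.5]
width: 9.9
```

```bash
cat > look.py <<'E'
from h import *
import pickle,sys
n=sys.argv[1]
o=ctrl.get_obs(); print(o['t'],o['ee_pos'],o['ft_force'],o['moment'],o['width'])
im=ctrl.get_image('wrist'); save('w'+n,cv2.resize(im[100:250,200:350],None,fx=4,fy=4,interpolation=3))
im=ctrl.get_image('scene'); save('s'+n,cv2.resize(im[100:250,120:270],None,fx=4,fy=4,interpolation=3))
pickle.dump(o,open('o%s.pkl'%n,'wb'));delta([604.7,-122.8,304],np.radians(106.93),obs=o)
E
python3 look.py 7
```

```text
8.6833 [ 603.4352567  -122.03816466  330.05168664] [ 0.17133303  0.11955508 -2.49063368] [0.02084711 0.00452759 0.09221168] 9.925545083808863
shift tool mm [-1.  -1.1 26. ] turn deg [ 0.05 -0.08  0.13] jaw yaw now 107.06
```

View pics/w7.png

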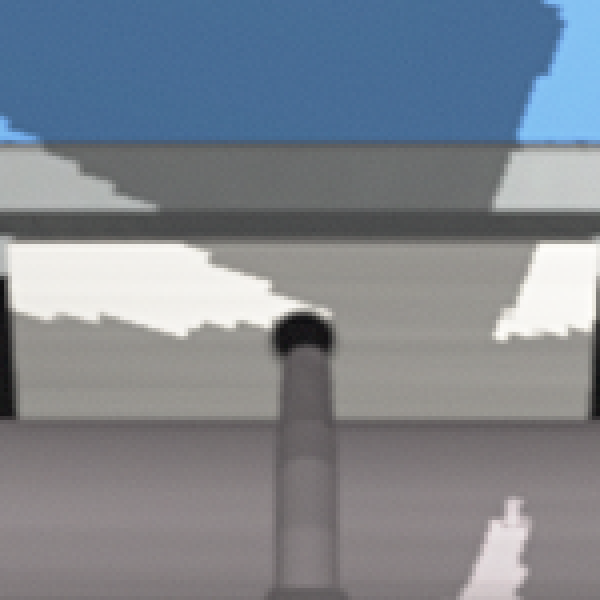

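View pics/s7.png

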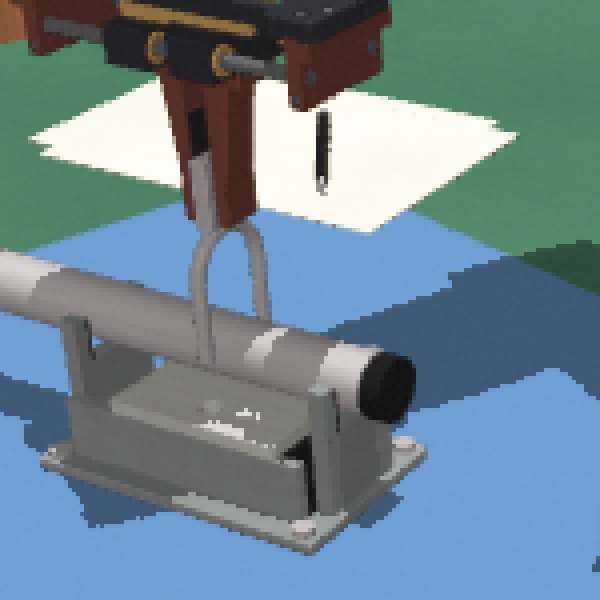

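```bash
cat > off.py <<'E'
from h import *
import pickle,sys
n=sys.argv[1];hc=eval(sys.argv[2]);tp=eval(sys.argv[3])
o=pickle.load(open('o%s.pkl'%n,'rb'))
f=lambda p:np.array(p)/4+[200,100]
Rt=R.from_rotvec(o['orientation']);tl=lambda X:Rt.inv().apply(np.array(X)-o['ee_pos']).round(2)
print('hole in tool',tl(atz(ray('wrist',f(hc),o),50)),'tip',tl(atz(ray('wrist',f(tp),o),o['ee_pos'][2]-254)))
E
python3 off.py 7 "(303,340)" "(307,346)"
```

```text
hole in tool [ 21.89   1.21 280.08] tip [ 26.96   1.89 254.04]
```

Call:
{"name": "jog_arm", "arguments": {
  "steps": [
    [[-0.0011, -0.0006, 0.006, 0, 0, 0, 1], [0, 0, 0.006, 0, 0, 0, 1], [0, 0, 0.005, 0, 0, 0, 1], [0, 0, 0.002, 0, 0, 0, 1], [0, 0, 0, 0, 0, 0, 1], [0, 0, 0, 0, 0, 0, 1], [0, 0, 0, 0, 0, 0, 1]]
  ]
}}

```text
t: 9.37
ee_pos: [604.9, -122.4, 312.1]
orientation: [-0.466, 3.107, -0.0]
ft_force: [-0.3, -0.2, -1.3]
width: 9.8
```

```bash
python3 look.py 8
```

```text
9.3667 [ 604.91367562 -122.35729672  312.08820984] [-0.31415626 -0.19901397 -1.29837196] [ 0.07960361 -0.03511318  0.0357648 ] 9.81846718071155
shift tool mm [ 0.3 -0.4  8.1] turn deg [-0.01  0.01  0.14] jaw yaw now 107.07
```

View pics/w8.png

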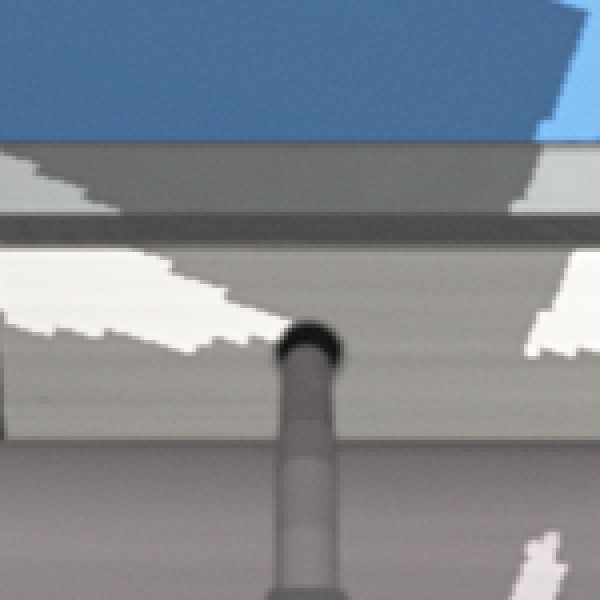

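View pics/s8.png

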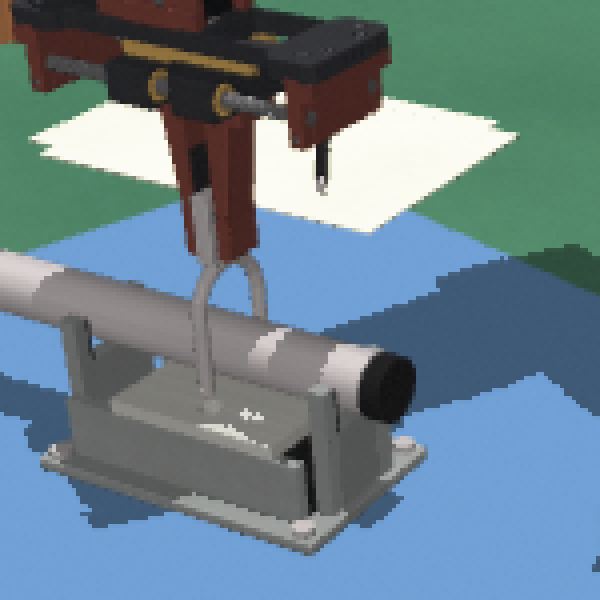

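```bash
python3 off.py 8 "(308.5,351)" "(307,346)"
```

```text
hole in tool [ 24.19   2.15 262.08] tip [ 26.97   1.89 253.99]
```

Call:
{"name": "jog_arm", "arguments": {
  "steps": [
    [[0.0006, 0.0002, 0.003, 0, 0, 0, 1], [0, 0, 0.002, 0, 0, 0, 1], [0, 0, 0.001, 0, 0, 0, 1], [0, 0, 0, 0, 0, 0, 1], [0, 0, 0, 0, 0, 0, 1]]
  ]
}}

```text
t: 9.88
ee_pos: [604.2, -122.3, 305.9]
orientation: [0.466, -3.107, -0.0]
ft_force: [-0.0, 0.7, -2.1]
width: 9.8
```

Call:
{"name": "jog_arm", "arguments": {
  "steps": [
    [[0, 0, 0.001, 0, 0, 0, 1], [0, 0, 0.001, 0, 0, 0, 1], [0, 0, 0, 0, 0, 0, 1]]
  ]
}}

```text
t: 10.13
ee_pos: [604.1, -122.3, 303.8]
orientation: [0.466, -3.107, -0.0]
ft_force: [-0.0, 0.2, -1.9]
width: 10.1
```

Call:
{"name": "jog_arm", "arguments": {
  "steps": [
    [[0, 0, 0.001, 0, 0, 0, 1], [0, 0, 0.001, 0, 0, 0, 1], [0, 0, 0, 0, 0, 0, 1]]
  ]
}}

```text
t: 10.38
ee_pos: [604.1, -122.3, 301.7]
orientation: [0.466, -3.107, -0.0]
ft_force: [0.0, 0.5, -2.0]
width: 10.0
```

Call:
{"name": "jog_arm", "arguments": {
  "steps": [
    [[0, 0, 0.001, 0, 0, 0, 1], [0, 0, 0.001, 0, 0, 0, 1], [0, 0, 0, 0, 0, 0, 1]]
  ]
}}

```text
t: 10.63
ee_pos: [604.1, -122.3, 299.8]
orientation: [0.466, -3.107, -0.0]
ft_force: [0.6, -0.2, -1.3]
width: 9.8
```

Call:
{"name": "jog_arm", "arguments": {
  "steps": [
    [[0, 0, 0.001, 0, 0, 0, 1], [0, 0, 0.001, 0, 0, 0, 1], [0, 0, 0, 0, 0, 0, 1]]
  ]
}}

```text
t: 10.88
ee_pos: [604.1, -122.3, 297.8]
orientation: [0.466, -3.107, -0.0]
ft_force: [-0.7, -0.8, -2.0]
width: 9.8
```

Call:
{"name": "jog_arm", "arguments": {
  "steps": [
    [[0, 0, 0.001, 0, 0, 0, 1], [0, 0, 0.001, 0, 0, 0, 1], [0, 0, 0, 0, 0, 0, 1]]
  ]
}}

```text
t: 11.13
ee_pos: [604.1, -122.3, 295.8]
orientation: [0.466, -3.106, -0.0]
ft_force: [0.8, 0.0, -1.6]
width: 9.8
```

Both legs went in at the first try, with no contact force. I'll keep going gently.

Call:
{"name": "jog_arm", "arguments": {
  "steps": [
    [[0, 0, 0.0015, 0, 0, 0, 1], [0, 0, 0.0015, 0, 0, 0, 1], [0, 0, 0.0015, 0, 0, 0, 1], [0, 0, 0.0015, 0, 0, 0, 1], [0, 0, 0, 0, 0, 0, 1], [0, 0, 0, 0, 0, 0, 1]]
  ]
}}

```text
t: 11.63
ee_pos: [604.2, -122.3, 289.8]
orientation: [0.466, -3.106, -0.0]
ft_force: [-1.4, -0.2, -2.9]
width: 9.8
```

```bash
python3 look.py 9
```

```text
11.6333 [ 604.15249428 -122.29515668  289.79313711] [-1.35405872 -0.16984418 -2.89047605] [ 0.01948145 -0.02070593  0.03236655] 9.76583169102242
shift tool mm [ -0.4  -0.6 -14.2] turn deg [ 0.01 -0.02  0.14] jaw yaw now 107.07
```

View pics/s9.png

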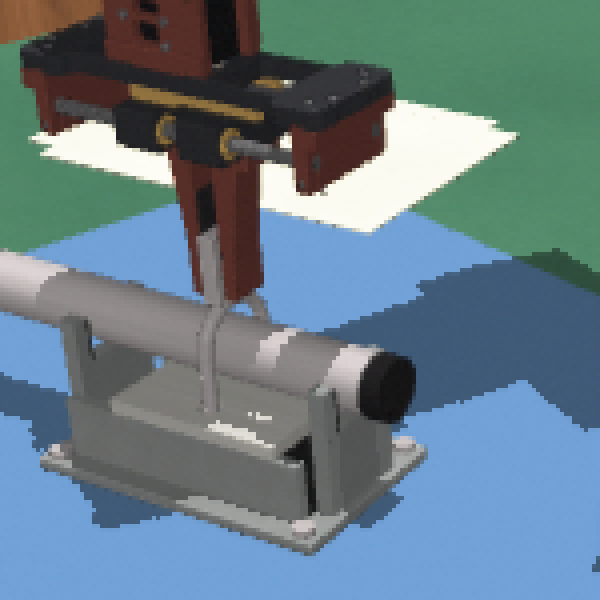

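View pics/w9.png

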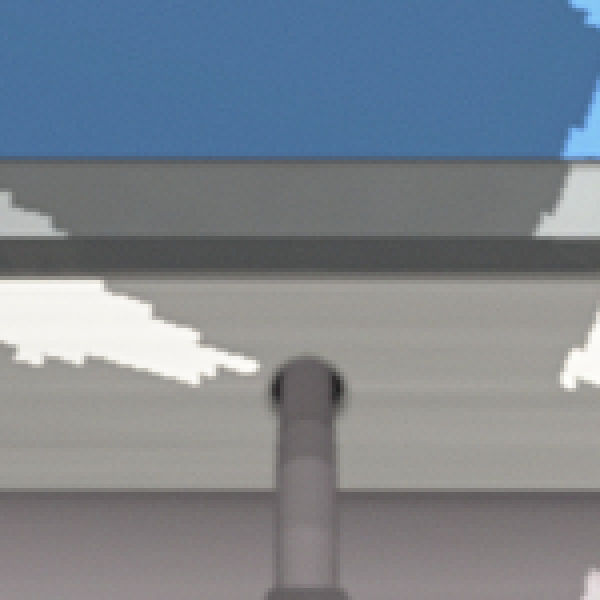

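Call:
{"name": "jog_arm", "arguments": {
  "steps": [
    [[0, 0, 0.001, 0, 0, 0, 1], [0, 0, 0.001, 0, 0, 0, 1], [0, 0, 0, 0, 0, 0, 1]]
  ]
}}

```text
t: 11.98
ee_pos: [604.1, -122.3, 287.8]
orientation: [0.466, -3.107, -0.0]
ft_force: [0.9, 0.0, -2.2]
width: 10.2
```

Call:
{"name": "jog_arm", "arguments": {
  "steps": [
    [[0, 0, 0.001, 0, 0, 0, 1], [0, 0, 0.001, 0, 0, 0, 1], [0, 0, 0, 0, 0, 0, 1]]
  ]
}}

```text
t: 12.23
ee_pos: [604.1, -122.3, 285.8]
orientation: [0.466, -3.107, -0.0]
ft_force: [0.3, 0.5, -1.5]
width: 9.6
```

Call:
{"name": "jog_arm", "arguments": {
  "steps": [
    [[0, 0, 0.001, 0, 0, 0, 1], [0, 0, 0, 0, 0, 0, 1]]
  ]
}}

```text
t: 12.4
ee_pos: [604.2, -122.3, 284.8]
orientation: [0.466, -3.107, -0.0]
ft_force: [0.6, 0.6, -2.8]
width: 9.9
```

Call:
{"name": "jog_arm", "arguments": {
  "steps": [
    [[0, 0, 0.001, 0, 0, 0, 1], [0, 0, 0, 0, 0, 0, 1]]
  ]
}}

```text
t: 12.57
ee_pos: [604.3, -122.3, 284.3]
orientation: [-0.466, 3.106, -0.0]
ft_force: [0.7, 0.6, 0.3]
width: 10.3
```

Call:
{"name": "jog_arm", "arguments": {
  "steps": [
    [[0, 0, 0.001, 0, 0, 0, 1], [0, 0, 0, 0, 0, 0, 1]]
  ]
}}

```text
t: 12.73
ee_pos: [604.3, -122.3, 283.7]
orientation: [-0.466, 3.106, -0.0]
ft_force: [-1.6, -0.7, 4.8]
width: 9.5
```

Call:
{"name": "jog_arm", "arguments": {
  "steps": [
    [[0, 0, 0.001, 0, 0, 0, 1], [0, 0, 0, 0, 0, 0, 1]]
  ]
}}

```text
t: 12.9
ee_pos: [604.4, -122.3, 282.8]
orientation: [-0.466, 3.106, -0.0]
ft_force: [-1.7, 1.0, 6.6]
width: 9.6
```

Call:
{"name": "jog_arm", "arguments": {
  "steps": [
    [[0, 0, 0.001, 0, 0, 0, 1], [0, 0, 0, 0, 0, 0, 1]]
  ]
}}

```text
t: 13.07
ee_pos: [604.4, -122.3, 281.9]
orientation: [-0.466, 3.106, -0.0]
ft_force: [-2.9, 0.2, 7.2]
width: 10.1
```

Call:
{"name": "jog_arm", "arguments": {
  "steps": [
    [[0, 0, 0.001, 0, 0, 0, 1], [0, 0, 0, 0, 0, 0, 1]]
  ]
}}

```text
t: 13.23
ee_pos: [604.4, -122.3, 281.0]
orientation: [-0.466, 3.106, -0.0]
ft_force: [-2.7, 1.1, 6.8]
width: 9.6
```

Call:
{"name": "jog_arm", "arguments": {
  "steps": [
    [[0, 0, 0.001, 0, 0, 0, 1], [0, 0, 0, 0, 0, 0, 1]]
  ]
}}

```text
t: 13.4
ee_pos: [604.4, -122.3, 280.0]
orientation: [-0.466, 3.106, -0.0]
ft_force: [-3.2, 1.2, 6.8]
width: 10.1
```

Call:
{"name": "jog_arm", "arguments": {
  "steps": [
    [[0.0003, 0, 0.0007, 0, 0, 0, 1], [0, 0, 0, 0, 0, 0, 1]]
  ]
}}

```text
t: 13.57
ee_pos: [604.2, -122.3, 279.4]
orientation: [-0.466, 3.105, -0.0]
ft_force: [-2.3, 1.1, 6.7]
width: 9.9
```

Call:
{"name": "jog_arm", "arguments": {
  "steps": [
    [[0, 0, 0.0005, 0, 0, 0, 1], [0, 0, 0, 0, 0, 0, 1]]
  ]
}}

```text
t: 13.73
ee_pos: [604.2, -122.3, 279.0]
orientation: [-0.466, 3.106, -0.0]
ft_force: [-2.4, 0.7, 8.8]
width: 10.2
```

Call:
{"name": "jog_arm", "arguments": {
  "steps": [
    [[0, 0, 0.0005, 0, 0, 0, 1], [0, 0, 0, 0, 0, 0, 1]]
  ]
}}

```text
t: 13.9
ee_pos: [604.2, -122.3, 278.9]
orientation: [-0.466, 3.106, -0.0]
ft_force: [-3.4, 0.7, 12.5]
width: 10.1
```

Call:
{"name": "jog_arm", "arguments": {
  "steps": [
    [[0, 0, 0.0005, 0, 0, 0, 1], [0, 0, 0, 0, 0, 0, 1]]
  ]
}}

```text
t: 14.07
ee_pos: [604.3, -122.3, 278.9]
orientation: [-0.466, 3.105, -0.001]
ft_force: [-5.3, 2.5, 16.3]
width: 9.8
```

```bash
python3 look.py 10
```

```text
14.0667 [ 604.28694246 -122.34950604  278.87727306] [-5.29693005  2.51348104 16.32692386] [0.43954497 0.83844349 0.03142459] 9.817632684699733
shift tool mm [ -0.3  -0.6 -25.1] turn deg [-0.03  0.08  0.14] jaw yaw now 107.07
```

View pics/s10.png

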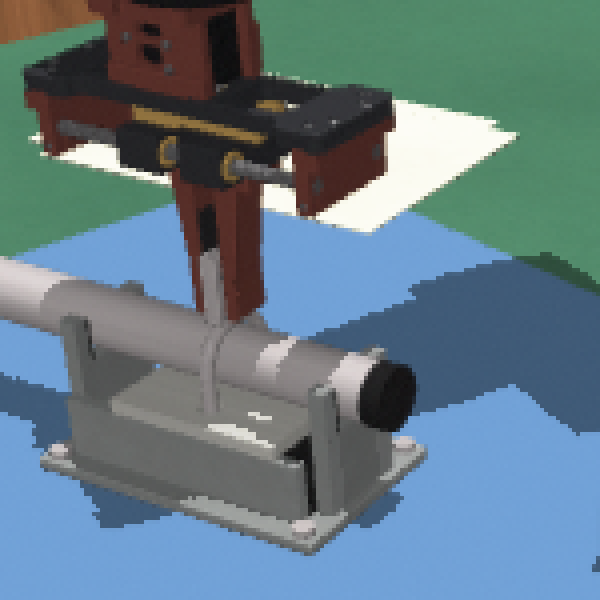

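Hard stop confirmed: the height stays at 278.9 (279 expected) while the force rises. I'll take off the preload and open.

Call:
{"name": "jog_arm", "arguments": {
  "steps": [
    [[0.0003, 0, -0.001, 0, 0, 0, 1], [0, 0, 0, 0, 0, 0, 1], [0, 0, 0, 0, 0, 0, 0.7], [0, 0, 0, 0, 0, 0, 0.4], [0, 0, 0, 0, 0, 0, 0], [0, 0, 0, 0, 0, 0, -0.5], [0, 0, 0, 0, 0, 0, -1], [0, 0, 0, 0, 0, 0, -1], [0, 0, 0, 0, 0, 0, -1], [0, 0, 0, 0, 0, 0, -1], [0, 0, 0, 0, 0, 0, -1], [0, 0, 0, 0, 0, 0, -1]]
  ]
}}

```text
t: 15.17
ee_pos: [603.6, -122.5, 277.8]
orientation: [0.466, -3.107, -0.0]
ft_force: [0.2, 0.4, 0.0]
width: 69.7
```

```bash
python3 look.py 11
```

```text
15.1667 [ 603.60051657 -122.48325154  277.76086295] [0.19891777 0.35882038 0.04686689] [ 0.06908857 -0.00062975  0.06277043] 69.6526330083661
shift tool mm [ -1.   -0.6 -26.2] turn deg [ 0.   -0.    0.14] jaw yaw now 107.07
```

View pics/s11.png

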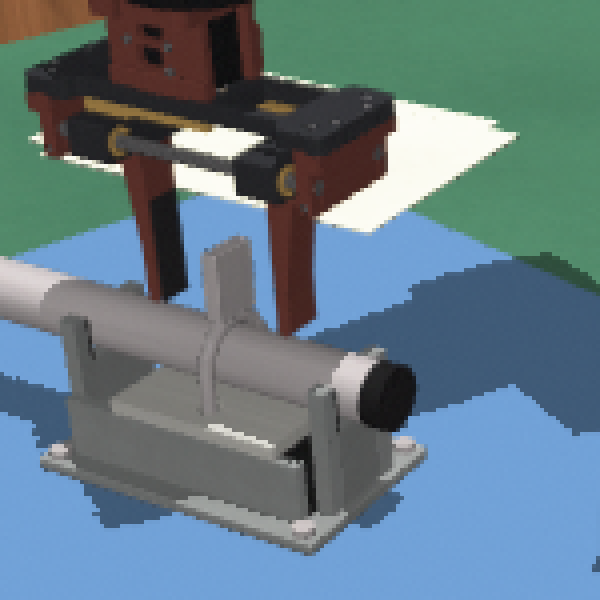

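Call:
{"name": "jog_arm", "arguments": {
  "steps": [
    [[0, 0, 0, 0, 0, 0, -1], [0, 0, 0, 0, 0, 0, -1], [0, 0, 0, 0, 0, 0, -1], [0, 0, -0.01, 0, 0, 0, -1], [0, 0, -0.02, 0, 0, 0, -1], [0, 0, -0.03, 0, 0, 0, -1], [0, 0, -0.03, 0, 0, 0, -1], [0, 0, -0.03, 0, 0, 0, -1], [0, 0, -0.02, 0, 0, 0, -1], [0, 0, -0.01, 0, 0, 0, -1], [0, 0, 0, 0, 0, 0, -1], [0, 0, 0, 0, 0, 0, -1]]
  ]
}}

```text
t: 16.27
ee_pos: [603.4, -122.4, 427.7]
orientation: [-0.466, 3.107, -0.0]
ft_force: [0.7, -0.2, -0.6]
width: 87.9
```

```bash
python3 look.py 12
python3 - <<'E'
from h import *
import pickle
o=ctrl.get_obs();im=ctrl.get_image('wrist');save('w12f',im)
a=cv2.imread('pics/s11.png');
for c in ('scene','top'): save(c+'12',ctrl.get_image(c))
cv2.imwrite('pics/t12c.png',cv2.resize(cv2.imread('pics/top12.png')[150:235,335:455],None,fx=6,fy=6,interpolation=3))
print(ctrl.get_obs()['ft_force'])
# expected position
ax=np.radians(17)
for z in (132,96): print(proj('scene',[604,-122.4,z]))
E
```

```text
16.2667 [ 603.3607947  -122.41046179  427.72203443] [ 0.70966947 -0.17020651 -0.59414062] [0.11633875 0.0490409  0.00843798] 87.85051264304484
shift tool mm [ -1.1  -0.8 123.7] turn deg [-0.01  0.01  0.14] jaw yaw now 107.07
[-0.24156147 -0.1187195  -0.25086027]
[174.95794925 161.22915454]
[176.7734134  177.01336875]
```

View pics/s12.png

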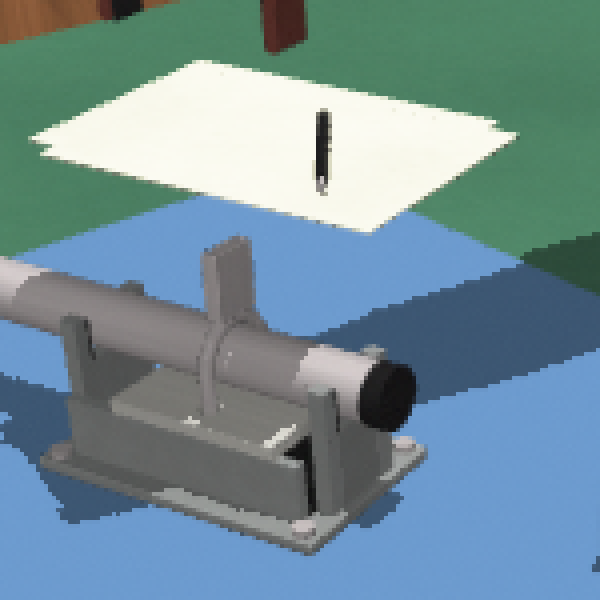

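View pics/w12f.png

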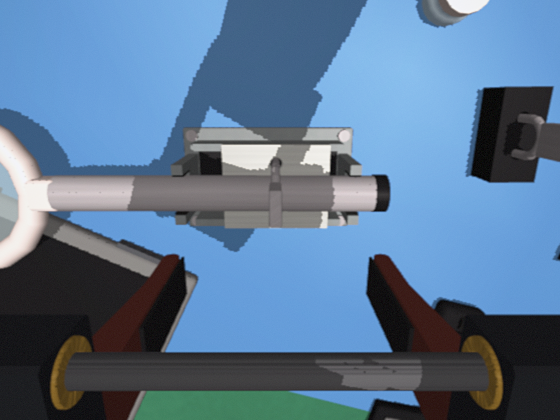

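View pics/scene12.png

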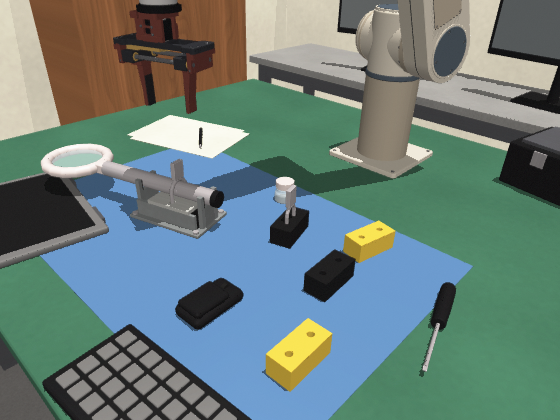

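The bolt stands upright over the tube (scene ~(178,185)), the gripper is well clear, and the spare (290,222), mouse (210,300), screwdriver (440,325) and jar (285,190) are where they started. I'm handing the job in.

```bash
python3 -c "
from h import *
print(ctrl.close_job())"
```

```text
the job is handed in; nothing more can be done
None
```

The larger U-bolt is clamped over the lamp tube with both legs through the plate's holes, and the job was handed in at about 16.5 s. No verdict was reported.

- **Insertion:** I gripped the bolt by its tab, lifted it clear, and lined it up using the plate holes I could see in the top and wrist views. Both legs went in at the first try with no noticeable contact force.
- **Pressing the tube home:** the bend met the tube at a TCP height of about 284.5 mm, and the tube then slid at about 9 N (7 N on the sensor plus the bolt's weight). It stopped hard at 278.9 mm, against the 279 mm expected when home. The highest reading was 16 N vertical and about 5 N sideways. I then took off the preload, opened the gripper and retreated straight up.
- **Last pictures:** the bolt stands upright with both legs around the tube, and the gripper is well clear. The spare U-bolt, mouse, screwdriver, jar and yellow blocks look unmoved by eye.
- **Disagreement:** the wrist camera put points about 2 mm off along the jaw direction. I corrected this by comparing the bolt's leg with the hole in the same picture and against the top camera. I did not measure the tube's depth or the bolt's tilt separately after release.

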